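# Swap the stirring spatula for the turner

## Task

The stirring is done and flipping comes next: take the wooden spatula out of the white draining block and drop it handle-end down into the narrow white jar, and let go of it. Then draw the turner (the wide slotted blade) up out of the slanted rack, turn it until its blade lies flat and level, and finish while still holding it there, the blade centred over the frying pan and raised well clear of the rim. Leave the palette knife, the dish brush and everything else where they are.

Things in the scene. Friction and masses are not known exactly. Their poses are not given: they have to be found in the camera images.
- spatula: Wooden spatula, 223 mm long, 45 g, loose, upright in one of the draining block's holes (5 degrees of play). Origin: centre of the handle's foot; z up along it. Round handle 14 mm diameter, z = 0 to 150 mm; flat paddle 10 mm thick (x), 46 mm wide (y), z = 140 mm to its rounded top at 223 mm. Can be taken from above across the paddle's thickness, at about z = 200 mm.
- drainer: White plastic draining block 60 (x) x 130 (y) x 70 (z) mm, fixed to the worktop. Origin: centre of its underside. Two upright holes of 20 mm diameter, 60 mm deep, at y = +33 and -33 mm: the spatula stands in one, the dish brush in the other.
- jar: Narrow white ceramic utensil jar, fixed to the worktop. Origin: centre of its underside, z up. 48 mm outer and 36 mm inner diameter, rim at z = 100 mm, inner floor at z = 6 mm; a foot disc of 72 mm diameter, 6 mm high.
- turner: Turner, 250 mm long, 140 g, straight, in a rack slot. Origin: middle of the blade's front edge, in the slot; z runs along it to the handle's end (at the start 45 degrees up, towards the robot), x is normal to the blade. Steel blade 4 (x) by 70 mm (y), z = 0 to 100 mm, three dark slots; shank 16 mm wide; black flat-sided handle 16 (x) by 18 mm (y), z = 140 to 250 mm. Balances near z = 125 mm.
- turner_blade (a point): Centre of the turner's blade, at z = 50 mm of the turner; axes as the turner's.
- turner_grip (a point): Centre of the turner's handle, at z = 195 mm of the turner; axes as the turner's. A gripper pointing straight down can take the handle here across its y (18 mm).
- rack: Dark wooden rack, fixed, 174 mm wide (y), 150 deep. Origin: centre of its underside; z up, front (-x) roughly towards the robot. Two slots at y = +42 and -42 mm, whose way out is 45 degrees up and towards -x; each 75 mm wide, 10 thick, 60 deep; below them a backboard runs on 70 mm along the slant. One holds the turner, the other the palette knife.
- palette_knife: Palette knife in the rack's other slot, to be left there: blade 30 mm wide, round black handle of 18 mm diameter, 225 mm long. Origin at its blade's lower end, z along it to the handle's end.
- hob: Grey portable hob 280 x 280 x 38 mm, fixed, with a dark frying pan fixed on its middle. Origin: centre of the underside, z up. The pan's rim is 220 mm in diameter at z = 78 mm; its black handle (18 mm diameter) leaves towards 0.9 rad clockwise of the hob's x (seen from above), reaching 250 mm from the centre and 104 mm high.
- pan_center (a point): Centre of the frying pan's inner floor, 43 mm above the worktop (the pan's rim is 35 mm higher).
- dish_brush: White dish brush standing in the draining block's other hole, to be left: stick 14 mm diameter, round grey head 34 mm diameter on top, 158 mm long. Origin: centre of its foot.
- pepper_mill: Dark wooden pepper mill, 54 mm diameter, 140 mm high. Origin: centre of its underside.
- oil_bottle: Green oil bottle, 60 mm diameter, 190 mm high. Origin: centre of its underside.
- mug: White mug, 80 mm diameter, 90 mm high, handle at its +y. Origin: centre of its underside.
- salt_jar: Small glass jar with a steel lid, 50 mm diameter, 65 mm high. Origin: centre of its underside.
- bean_can: Steel can, 74 mm diameter, 105 mm high. Origin: centre of its underside.
There are look-alikes about, which are no part of the job. Of the things shaped like the turner, the bare steel one is meant.

How it is judged:
By the outcome, as a careful person would: the job done as asked, in the order asked, and still so for the second after the job is handed in, while the arm keeps its last pose, push and grip.
It also fails if it takes over 51 s, if anything falls off the work surface, if the arm or the gripper's body presses on something with over 40 N, if the wrist force passes 120 N, or if a joint passes its speed limit or range.

## Robot

A 6-joint arm with a two-finger parallel gripper is mounted at the origin on the work surface. World frame = base frame: x ahead of the robot, y to its left, z up, the work surface at z = 0. Lengths are in m, angles in rad, forces in N, time in s.
With the tool pointing down it reaches from about 0.35 to 0.975 m from the base axis. Payload 4.9 kg.
Tool frame: the origin (TCP) lies at the very end of the fingers, on their centre line; the grasp point (between the pads) lies 19 mm behind it; z points along the fingers, y is the line along which they close (so a half turn about z gives the same grasp; the last joint's range is limited). The gripper opens to 85 mm and grips with 20 to 120 N. Pads are 22 mm wide; open, the fingers measure 114 mm over their backs; the gripper's body (76 mm by 85 mm) begins 54 mm behind the grasp point. The pads swing forward as they close: fully open they stand 13 mm farther back than shut.
Start: joints at [-1.302, 0.053, 1.613, -0, 1.476, -0.119], TCP at [0.236, -0.579, 0.231] pointing down, gripper open.
Joint ranges: [-3.01, 3.01], [-1.01, 2.22], [0.06, 2.58], [-1.02, 4.17], [0.09, 2.62], [-3.14, 3.14]. Speed limits (rad/s): [2.57, 2.57, 3.14, 3.14, 3.14, 3.14].

## Interface

Orientations are given as a unit quaternion [w, x, y, z].
In Python, from plant import monitor, vision, manip gives the robot as it stands. The module is installed in compiled form; this text tells all that it offers.
- The arm moves only by the tool arm_command, never from a script. Its argument "rows" is a list of rows, each a list of 3 entries, a list of its own where there are three numbers: the finger opening in mm, from 0 to 85.4, then the shift along the world's x, y, z in units of 30 cm (1.0 is 30 cm), then the turn, a rotation vector about the world's x, y, z in units of pi/2 rad (1.0 is pi/2 rad). In form: [[claw, [x, y, z], [wx, wy, wz]], ...]. A call has 1 to 12 rows; each row is the pose to reach, as a shift and turn from the pose commanded when the call began; what a row does not reach only later rows make up. A row lasts 1/12 s, in which the tool goes at most 41.7 mm and 7.16 degrees, less where a joint would pass 70% of its speed; a pose out of reach is approached as far as the arm can. A call with a number of a shift or a turn outside -1 to 1 is refused whole. A call with a gripper value outside its range is refused whole. The fingers move at their own pace and stop on an object; the grip force is fixed at half the most. Time passes only in rows, so rows that repeat a pose let the fingers close. It gives the time, the measured TCP pose, the force, the opening and the grip force at its end, in the units of the state.
- monitor.state(): the state, without advancing time (a new reading comes with each control period).
- vision.grab_frame(name): name is "side" or "top"; returns a dict with "color" (480x640x3 uint8, red, green, blue), "z_map" (480x640 float32, m along the optical axis (not along the pixel's ray), 0 where there is no reading), "mtx" (3x3 intrinsics, pixels), "R" (3x3) and "t" (3): a world point X has camera coordinates R X + t. Camera axes: x right, y down, z forward; pixel columns grow to the right and rows downward; lengths in m; the calibration is good to about 2 mm. A picture is of the moment at which its call begins.
- manip.job_done(): hands the job in; it is judged then, once.
The state is a dict: "time": time; "joint_pos": joint angles; "joint_vel": joint speeds; "joint_efforts": joint torques, N m; "tool_pos": TCP position; "tool_rot": TCP orientation; "contact_force": force on the tool from outside, world axes, zero at the start; "ft_torque": the same for the moment, N m; "gripper_width": opening from 0.0 (shut) to 1.0 (fully open); "grasp_force": force on a finger pad.
Only numpy, scipy, OpenCV 4.12 (cv2) and the standard library are available. Lean on these libraries where they do the work, as an engineer would, in place of code of your own. Each camera call takes 0.05 s, during which the arm holds its last target. There are 200 camera calls.

## Working session

There is one attempt and no reset: what is moved stays moved. The work goes in short steps, Python scripts to look and compute and a tool call to move; the robot and the scene stay as the last step left them, time stands still between calls to the robot, and variables do not carry over. Pictures are saved under pics/ and viewed, at most 10 in all, crops included, and the job is handed in when it is done.

Besides the shell and the picture viewer there is one more tool, called after "Request:" in YAML: its name, and indented under it one key for each argument. arm_command: Moves the arm, as the interface text tells. Shifts and turns lie within -1 to 1; 1 stands for 30 cm of shift or pi/2 rad of turn. Its arguments: {"type":"object","properties":{"rows":{"type":"array"}},"required":["rows"]}

```bash
mkdir -p pics
cat > h.py <<'E'
import numpy as np, cv2
from plant import monitor, vision, manip
def grab(n):
    f=vision.grab_frame(n); np.savez(f'{n}.npz',**f); return f
def load(n): return dict(np.load(f'{n}.npz'))
def pts(f):
    z=f['z_map'];K=f['mtx'];v,u=np.mgrid[:480,:640]
    c=np.stack([(u-K[0,2])/K[0,0]*z,(v-K[1,2])/K[1,1]*z,z],-1)
    return (c-f['t'])@f['R']
def save(name,im): cv2.imwrite('pics/'+name,im[...,::-1])
E
python3 - <<'E'
from h import *
for n in('side','top'):
    f=grab(n);save(n+'0.png',f['color']);print(n,f['mtx'].round(1).tolist(),(-f['R'].T@f['t']).round(3),f['R'].round(2).tolist(),(f['z_map']>0).mean())
s=monitor.state();print({k:np.round(v,3).tolist() for k,v in s.items()})
E
```

```text
side [[569.8, 0.0, 322.7], [0.0, 569.8, 239.8], [0.0, 0.0, 1.0]] [-0.161  0.901  0.836] [[-0.75, -0.66, 0.01], [-0.37, 0.4, -0.84], [0.55, -0.63, -0.54]] 0.996005859375
top [[519.8, 0.0, 322.8], [0.0, 519.8, 245.0], [0.0, 0.0, 1.0]] [0.41  0.06  1.368] [[0.01, -1.0, 0.02], [-0.99, -0.01, -0.14], [0.14, -0.02, -0.99]] 0.995859375
{'time': 0.1, 'joint_pos': [-1.302, 0.053, 1.614, 0.0, 1.476, -0.119], 'joint_vel': [0.001, -0.001, -0.003, 0.001, 0.0, 0.001], 'joint_efforts': [-0.001, -39.49, -37.136, -0.0, 0.004, -0.0], 'tool_pos': [0.236, -0.578, 0.23], 'tool_rot': [-0.001, 0.981, 0.193, -0.0], 'contact_force': [-0.321, 0.569, 0.481], 'ft_torque': [-0.009, 0.003, -0.015], 'grasp_force': 0.0, 'gripper_width': 0.998}
```

View pics/side0.png

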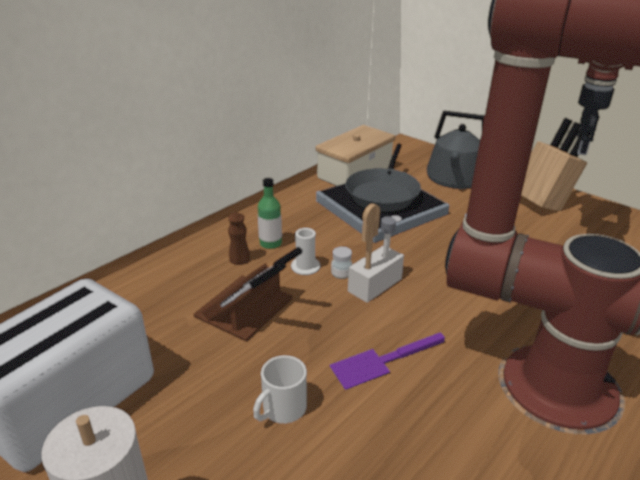

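View pics/top0.png

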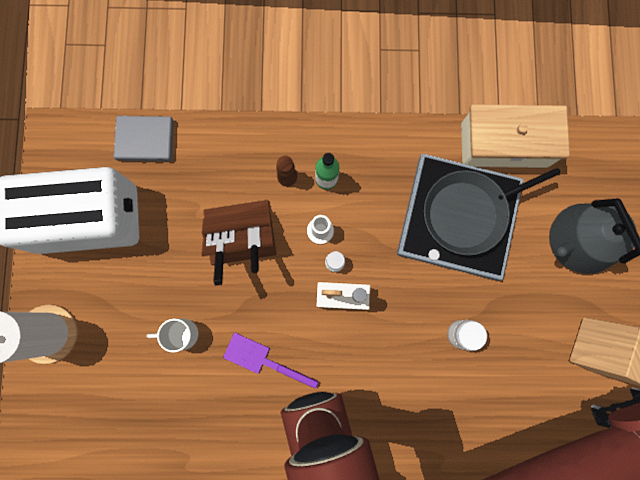

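Candidates.
- Spatula: the wooden paddle at top (333,293) / side (371,222). The grey-headed stick beside it at top (360,296) is the brush.
- Turner: the slotted steel one at top (219,255). Look-alikes are the palette knife at (254,248) and the purple turner at (265,358).
- Jar: the narrow white one with a foot disc at top (320,229) / side (305,250). Look-alikes are the mug (177,335), salt jar (335,261) and can (468,335).

I'm checking these choices in one crop and measuring.

Run:
```python
from h import *
t=load('top');s=load('side')
a=cv2.resize(t['color'][190:320,190:390],(800,520)[:2],interpolation=cv2.INTER_CUBIC)
b=cv2.resize(s['color'][190:345,190:420],(800,539),interpolation=cv2.INTER_CUBIC)
save('crop1.png',cv2.resize(np.vstack([a,b]),(453,600),interpolation=cv2.INTER_AREA))
P={'top':pts(t),'side':pts(s)};C={'top':t['color'],'side':s['color']}
def roi(n,u0,u1,v0,v1,lo,hi,cond=None):
    p=P[n][v0:v1,u0:u1];m=(p[...,2]>lo)&(p[...,2]<hi)
    if cond is not None:m&=cond(cv2.cvtColor(C[n][v0:v1,u0:u1],cv2.COLOR_RGB2HSV).astype(int))
    return p[m]
def rect(q): return cv2.minAreaRect(q[:,:2].astype(np.float32)*1000)
np.set_printoptions(suppress=True,precision=4)
q=roi('top',305,380,275,320,.06,.08);print('drainer top',len(q),rect(q),q.mean(0))
q=roi('top',305,345,210,250,.085,.115);print('jar rim',len(q),cv2.minEnclosingCircle(q[:,:2].astype(np.float32)*1000),q[:,2].mean())
for n,r in(('top',(310,350,280,310)),('side',(355,385,195,280))):
    q=roi(n,*r,.09,.3,lambda h:(h[...,1]>90));print('spat',n,len(q),q.min(0),q.max(0))
    for lo,hi in((.09,.13),(.15,.17),(.17,.19),(.19,.21),(.21,.24)):
        k=q[(q[:,2]>lo)&(q[:,2]<hi)]
        if len(k)>5:print(lo,len(k),k.mean(0),rect(k))
for n,r in(('top',(400,530,150,285)),):
    q=roi(n,*r,.07,.085);print('panrim',len(q),cv2.minEnclosingCircle(q[:,:2].astype(np.float32)*1000))
q=roi('top',205,232,240,290,.08,.3,lambda h:(h[...,2]<75));print('turner handle',len(q),q.min(0),q.max(0),q.mean(0))
c=q.mean(0);print(np.linalg.svd(q-c)[1:][1][:2] if 0 else np.linalg.svd(q-c,full_matrices=False)[2])
q=roi('top',202,236,225,262,.05,.3,lambda h:(h[...,2]>110)&(h[...,1]<60));print('turner blade',len(q),q.min(0),q.max(0),q.mean(0),rect(q))
q=roi('side',260,305,245,290,.1,.3,lambda h:(h[...,2]<60));print('side black handles',len(q),q.min(0),q.max(0))
q=roi('top',195,280,195,270,.004,.3,lambda h:(h[...,1]>90)&(h[...,2]<120));print('rack',rect(q),q[:,2].max())
```

```text
drainer top 940 ((460.6614074707031, -14.116653442382812), (130.20797729492188, 60.16775894165039), 87.48551177978516) [ 0.459  -0.0108  0.0694]
jar rim 151 ((635.0336303710938, 43.57138442993164), 23.962125778198242) 0.09762510088565059
spat top 111 [ 0.4553 -0.002   0.0967] [0.4672 0.0401 0.2348]
0.19 6 [0.4572 0.0172 0.1984] ((457.1687316894531, 15.130534172058105), (17.313873291015625, 0.262923926115036), 88.4435806274414)
0.21 96 [0.4621 0.02   0.2276] ((462.1984558105469, 19.12204933166504), (42.26544952392578, 9.841424942016602), 87.2830581665039)
spat side 568 [ 0.4546 -0.0028  0.0909] [0.4711 0.049  0.2347]
0.09 68 [0.4612 0.0265 0.1133] ((461.8014221191406, 25.906360626220703), (13.039275169372559, 14.059192657470703), 33.71046829223633)
0.15 98 [0.4602 0.0302 0.161 ] ((459.6139831542969, 25.6270809173584), (46.539859771728516, 10.75014591217041), 78.95436096191406)
0.17 110 [0.4596 0.0247 0.1794] ((459.3192138671875, 22.272789001464844), (49.865501403808594, 8.780320167541504), 84.3549575805664)
0.19 120 [0.4601 0.0262 0.1999] ((462.361083984375, 23.693754196166992), (48.25048828125, 12.286142349243164), 85.45157623291016)
0.21 134 [0.461  0.0274 0.2211] ((463.6350402832031, 24.816429138183594), (44.597999572753906, 13.449080467224121), 89.55740356445312)
panrim 949 ((710.593505859375, -368.4305419921875), 164.3211669921875)
turner handle 292 [0.4795 0.2602 0.0887] [0.5853 0.3178 0.2066] [0.5222 0.2788 0.1655]
[[-0.6737 -0.0906  0.7334]
 [ 0.1201  0.9658  0.2297]
 [-0.7292  0.2428 -0.6398]]
turner blade 354 [0.5637 0.2571 0.0548] [0.6256 0.3301 0.1209] [0.5971 0.2925 0.0833] ((591.53369140625, 292.1788635253906), (58.125160217285156, 70.53350830078125), 10.449830055236816)
side black handles 361 [0.4778 0.1945 0.1268] [0.5728 0.2954 0.2053]
rack ((606.73046875, 243.87930297851562), (198.4403076171875, 189.62460327148438), 9.621636390686035) 0.18228851383942057
```

View pics/crop1.png

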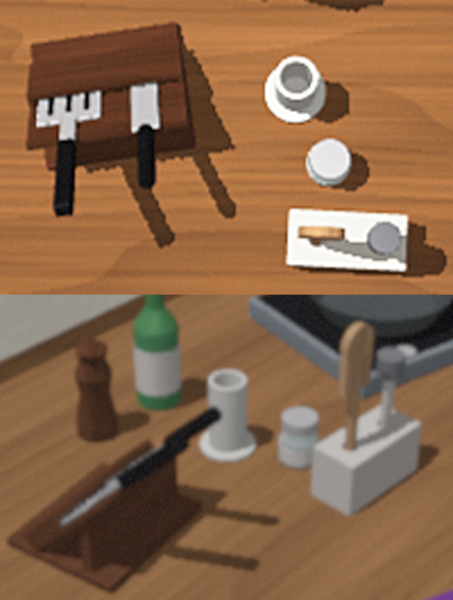

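The crop confirms the choices: the wooden paddle with the grey brush head to its right, the slotted steel turner in the left rack slot, and the narrow jar on its foot disc. The heights fit: paddle top 0.235, jar rim 0.098, drainer 130x60 at 0.069. I'm moving up and across now.

Request:
arm_command:
  rows:
    - [50, [0, 0, 0.367], [0, 0, 0]]
    - [50, [0, 0, 0.367], [0, 0, 0]]
    - [50, [0, 0, 0.367], [0, 0, 0]]
    - [50, [0.377, 0.997, 0.367], [0, 0, 0.361]]
    - [50, [0.377, 0.997, 0.367], [0, 0, 0.361]]
    - [50, [0.377, 0.997, 0.367], [0, 0, 0.361]]
    - [50, [0.377, 0.997, 0.367], [0, 0, 0.361]]
    - [50, [0.377, 0.997, 0.367], [0, 0, 0.361]]
    - [50, [0.377, 0.997, 0.367], [0, 0, 0.361]]
    - [50, [0.377, 0.997, 0.367], [0, 0, 0.361]]
    - [50, [0.377, 0.997, 0.367], [0, 0, 0.361]]
    - [50, [0.377, 0.997, 0.367], [0, 0, 0.361]]

```text
time: 1.1
tool_pos: [0.3507, -0.2755, 0.3415]
tool_rot: [-0.0, 0.887, 0.462, 0.001]
contact_force: [0.2, -1.0, 0.3]
gripper_width: 0.588
grasp_force: 0.0
```

Run:
```python
from h import *
np.set_printoptions(suppress=True,precision=4)
t=load('top');s=load('side')
# camera-consistency check: jar rim in the side view; hob from both views; bottle
P=pts(t);S=pts(s)
def circ(q):
    A=np.c_[2*q[:,:2],np.ones(len(q))];x=np.linalg.lstsq(A,(q[:,:2]**2).sum(1),rcond=None)[0];return x[:2],np.sqrt(x[2]+x[0]**2+x[1]**2)
def sel(P,c,r0,r1,lo,hi):
    d=np.hypot(P[...,0]-c[0],P[...,1]-c[1]);return P[(d>r0)&(d<r1)&(P[...,2]>lo)&(P[...,2]<hi)]
for n,Q in(('top',P),('side',S)):
    q=sel(Q,(.635,.0436),0,.035,.09,.105);print(n,'jar',len(q),circ(q))
    q=sel(Q,(.46,-.014),0,.09,.062,.078);print(n,'drainer',cv2.minAreaRect(q[:,:2].astype(np.float32)*1000))
    q=sel(Q,(.69,-.34),.0,.2,.025,.045);r=cv2.minAreaRect(q[:,:2].astype(np.float32)*1000);print(n,'hob',r)
    c=np.array(r[0])/1000
    q=sel(Q,c,.095,.12,.070,.085);print(n,'rim',len(q),circ(q),q[:,2].mean())
    q=sel(Q,(.6,.26),0,.2,.08,.3);
    q=sel(Q,(.73,.03),0,.08,.15,.25);print(n,'bottle',q.mean(0),q[:,2].max())
u=monitor.state();print(u['time'],u['tool_pos'],u['joint_pos'],u['gripper_width'])
```

```text
top jar 142 (array([0.6347, 0.0436]), np.float64(0.020869672413628377))
top drainer ((489.421142578125, -15.379615783691406), (130.20797729492188, 117.74263763427734), 87.48551177978516)
top hob ((708.1190795898438, -335.53485107421875), (280.9275817871094, 351.9699401855469), 76.14154052734375)
top rim 282 (array([ 0.706 , -0.3346]), np.float64(0.10789524541885337)) 0.0762867345706809
top bottle [0.7735 0.0287 0.1845] 0.1938809221147455
side jar 186 (array([0.6357, 0.0485]), np.float64(0.02123086260454066))
side drainer ((489.10137939453125, -9.788490295410156), (135.30886840820312, 119.6284408569336), 88.80261993408203)
side hob ((707.890625, -330.2814636230469), (286.7669982910156, 355.020751953125), 75.6204605102539)
side rim 204 (array([ 0.7093, -0.3279]), np.float64(0.11040962302976663)) 0.0764435635817323
side bottle [0.7728 0.0368 0.1757] 0.19444209031927912
1.1 [ 0.3507 -0.2755  0.3415] [-0.8341 -0.43    1.8526  0.0016  1.7188 -0.2235] 0.5875129854519854
```

Request:
arm_command:
  rows:
    - [50, [0.377, 1.0, 0], [0, 0, 0.359]]
    - [50, [0.377, 1.0, 0], [0, 0, 0.359]]
    - [50, [0.377, 1.0, 0], [0, 0, 0.359]]
    - [50, [0.377, 1.0, 0], [0, 0, 0.359]]
    - [50, [0.377, 1.0, 0], [0, 0, 0.359]]
    - [50, [0.377, 1.0, 0], [0, 0, 0.359]]
    - [50, [0.377, 1.0, 0], [0, 0, 0.359]]
    - [50, [0.377, 1.0, 0], [0, 0, 0.359]]
    - [50, [0.377, 1.0, 0], [0, 0, 0.359]]
    - [50, [0.377, 1.0, 0], [0, 0, 0.359]]
    - [50, [0.377, 1.0, 0], [0, 0, 0.359]]
    - [50, [0.377, 1.0, 0], [0, 0, 0.359]]

```text
time: 2.1
tool_pos: [0.4624, 0.0194, 0.3412]
tool_rot: [-0.0, 0.726, 0.688, -0.0]
contact_force: [-0.2, -0.4, 0.2]
gripper_width: 0.585
grasp_force: 0.0
```

Run:
```python
from h import *
u=monitor.state();print(u['time'],u['tool_pos'],u['tool_rot'],u['joint_pos'],u['gripper_width'])
f=grab('side');save('side1.png',cv2.resize(f['color'][100:340,300:540],(600,600)))
```

```text
2.1 [0.46238178 0.01935867 0.34118838] [-1.17942437e-05  7.25898693e-01  6.87801579e-01 -2.74109258e-04] [-1.18936413e-01 -3.85450013e-01  1.82073402e+00 -4.10326565e-04
  1.70667717e+00 -6.51079461e-02] 0.5847377627363959
```

View pics/side1.png

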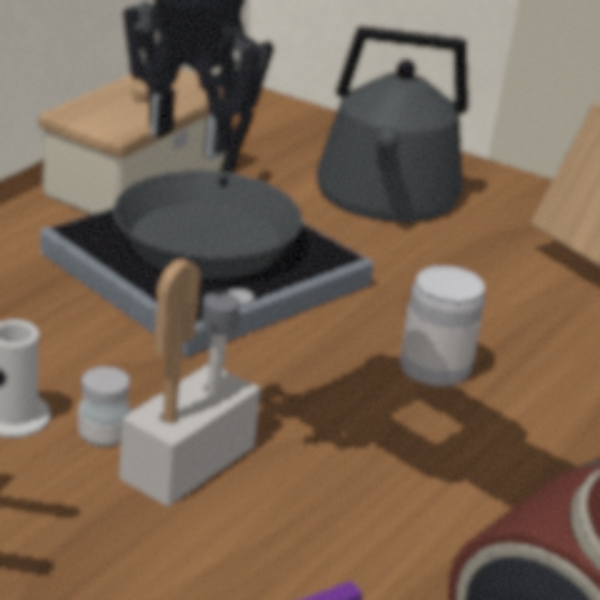

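The gripper stands over the paddle, fingers straddling its thickness, with the paddle top at crop (180,262) below it. Next: descend and grip.

Request:
arm_command:
  rows:
    - [50, [0, 0.005, -0.25], [0, 0, 0]]
    - [50, [0, 0.005, -0.25], [0, 0, 0]]
    - [50, [0, 0.005, -0.42], [0, 0, 0]]
    - [50, [0, 0.005, -0.5], [0, 0, 0]]
    - [50, [0, 0.005, -0.5], [0, 0, 0]]
    - [50, [0, 0.005, -0.5], [0, 0, 0]]
    - [0, [0, 0.005, -0.5], [0, 0, 0]]
    - [0, [0, 0.005, -0.5], [0, 0, 0]]
    - [0, [0, 0.005, -0.5], [0, 0, 0]]
    - [0, [0, 0.005, -0.5], [0, 0, 0]]
    - [0, [0, 0.005, -0.5], [0, 0, 0]]
    - [0, [0, 0.005, -0.5], [0, 0, 0]]

```text
time: 3.15
tool_pos: [0.4644, 0.0218, 0.1946]
tool_rot: [0.002, 0.725, 0.689, 0.002]
contact_force: [-0.1, 0.0, 6.1]
gripper_width: 0.108
grasp_force: 59.1
```

Request:
arm_command:
  rows:
    - [0, [0, 0, 0], [0, 0, 0]]
    - [0, [0, 0, 0], [0, 0, 0]]
    - [0, [0, 0, 0.05], [0, 0, 0]]
    - [0, [0, 0, 0.1], [0, 0, 0]]
    - [0, [0, 0, 0.2], [0, 0, 0]]
    - [0, [0, 0, 0.3], [0, 0, 0]]
    - [0, [0, 0, 0.4], [0, 0, 0]]
    - [0, [0, 0, 0.45], [0, 0, 0]]
    - [0, [0, 0, 0.45], [0, 0, 0]]
    - [0, [0, 0, 0.45], [0, 0, 0]]
    - [0, [0, 0, 0.45], [0, 0, 0]]

```text
time: 4.07
tool_pos: [0.4619, 0.0221, 0.3241]
tool_rot: [-0.001, 0.725, 0.689, -0.001]
contact_force: [-0.2, -0.9, -1.5]
gripper_width: 0.111
grasp_force: 58.4
```

Run:
```python
from h import *
np.set_printoptions(suppress=True,precision=4)
u=monitor.state();print(u['time'],u['tool_pos'],u['tool_rot'],u['gripper_width'],u['grasp_force'],u['contact_force'])
for n in('side','top'):
    f=grab(n);P=pts(f);h=cv2.cvtColor(f['color'],cv2.COLOR_RGB2HSV)
    c=u['tool_pos'];d=np.hypot(P[...,0]-c[0],P[...,1]-c[1])
    q=P[(d<.07)&(P[...,2]>.09)&(h[...,1]>90)&(h[...,2]>70)]
    print(n,len(q),q[:,2].min() if len(q) else 0)
    for lo in np.arange(.1,.4,.03):
        k=q[(q[:,2]>lo)&(q[:,2]<lo+.03)]
        if len(k)>8:print(lo.round(2),len(k),(k[:,:2].min(0)+k[:,:2].max(0))/2,np.ptp(k[:,:2],axis=0))
    if n=='side':save('side2.png',cv2.resize(f['color'][100:340,250:490],(600,600)))
```

```text
4.0667 [0.4619 0.0221 0.3241] [-0.0013  0.7252  0.6885 -0.0011] 0.11088602791285575 58.444517478346825 [-0.1854 -0.9353 -1.4673]
side 1639 0.13933172864484633
0.13 33 [0.4598 0.0263] [0.0119 0.008 ]
0.16 42 [0.4584 0.0254] [0.0099 0.0128]
0.19 76 [0.4613 0.0254] [0.0151 0.0158]
0.22 66 [0.4602 0.0257] [0.0125 0.0126]
0.25 52 [0.4585 0.026 ] [0.0105 0.01  ]
0.28 178 [0.4612 0.0244] [0.0148 0.0484]
0.31 94 [0.4619 0.0266] [0.0125 0.0422]
0.34 41 [0.4741 0.0369] [0.0328 0.0215]
0.37 10 [0.4623 0.0211] [0.0991 0.0263]
top 5454 0.41080962469783183
0.4 18 [0.4068 0.0249] [0.0144 0.0255]
```

View pics/side2.png

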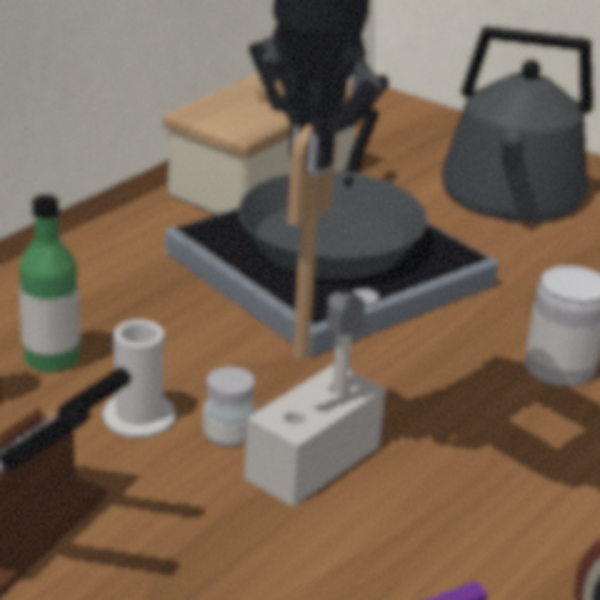

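The spatula hangs straight from the gripper, its foot at crop (303,355), and the left hole is empty; the brush still stands at (345,345). Next, over to the jar at crop (140,330).

Request:
arm_command:
  rows:
    - [0, [0.1, 0.014, 0], [0, 0, 0]]
    - [0, [0.22, 0.03, 0], [0, 0, 0]]
    - [0, [0.34, 0.046, 0], [0, 0, 0]]
    - [0, [0.46, 0.062, 0], [0, 0, 0]]
    - [0, [0.54, 0.073, 0], [0, 0, 0]]
    - [0, [0.578, 0.078, 0], [0, 0, 0]]
    - [0, [0.578, 0.078, 0], [0, 0, 0]]
    - [0, [0.578, 0.078, 0], [0, 0, 0]]
    - [0, [0.578, 0.078, 0], [0, 0, 0]]

```text
time: 4.92
tool_pos: [0.635, 0.0454, 0.3252]
tool_rot: [-0.001, 0.725, 0.688, -0.001]
contact_force: [-0.6, -0.2, -0.3]
gripper_width: 0.108
grasp_force: 58.7
```

Run:
```python
from h import *
np.set_printoptions(suppress=True,precision=4)
u=monitor.state();print(u['time'],u['tool_pos'],u['tool_rot'],u['gripper_width'],u['grasp_force'])
f=grab('side');P=pts(f);h=cv2.cvtColor(f['color'],cv2.COLOR_RGB2HSV)
c=u['tool_pos'];d=np.hypot(P[...,0]-c[0],P[...,1]-c[1])
q=P[(d<.07)&(P[...,2]>.12)&(h[...,1]>90)&(h[...,2]>70)];print(q[:,2].min())
for lo in np.arange(.1,.3,.03):
    k=q[(q[:,2]>lo)&(q[:,2]<lo+.03)]
    if len(k)>8:print(lo.round(2),len(k),(k[:,:2].min(0)+k[:,:2].max(0))/2,np.ptp(k[:,:2],axis=0))
q=P[(d<.05)&(P[...,2]>.09)&(P[...,2]<.108)&(h[...,1]<60)];print('jar',len(q),(q[:,:2].min(0)+q[:,:2].max(0))/2,np.ptp(q[:,:2],axis=0))
save('side3.png',cv2.resize(f['color'][150:310,220:380],(600,600),interpolation=cv2.INTER_CUBIC))
```

```text
4.9167 [0.635  0.0454 0.3252] [-0.0008  0.7253  0.6885 -0.0008] 0.10799144967785312 58.65437686443329
0.14110991110052964
0.13 39 [0.6344 0.0483] [0.0142 0.0129]
0.16 69 [0.6331 0.0497] [0.0158 0.0114]
0.19 66 [0.6335 0.0484] [0.0128 0.0118]
0.22 71 [0.6338 0.0486] [0.0156 0.0128]
0.25 57 [0.6319 0.0477] [0.0135 0.0131]
0.28 152 [0.6316 0.0487] [0.0105 0.0434]
jar 186 [0.6358 0.0483] [0.0496 0.0481]
```

View pics/side3.png

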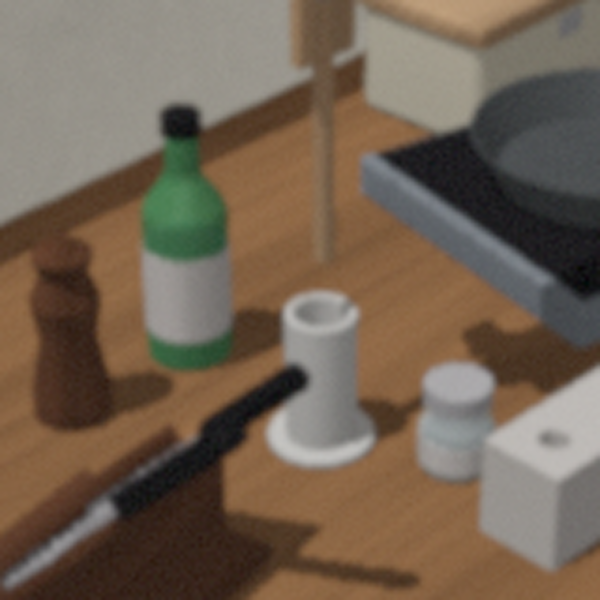

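The handle hangs at crop (323,262), right above the jar's mouth at (320,312), and the offsets are under 3 mm. Lowering and releasing.

Request:
arm_command:
  rows:
    - [0, [0, 0, -0.1], [0, 0, 0]]
    - [0, [0, 0, -0.2], [0, 0, 0]]
    - [0, [0, 0, -0.3], [0, 0, 0]]
    - [0, [0, 0, -0.37], [0, 0, 0]]
    - [0, [0, 0, -0.41], [0, 0, 0]]
    - [0, [0, 0, -0.435], [0, 0, 0]]
    - [0, [0, 0, -0.435], [0, 0, 0]]
    - [0, [0, 0, -0.435], [0, 0, 0]]

```text
time: 5.63
tool_pos: [0.6364, 0.0454, 0.1973]
tool_rot: [0.001, 0.725, 0.688, 0.001]
contact_force: [-0.2, 0.7, -0.8]
gripper_width: 0.109
grasp_force: 58.8
```

Request:
arm_command:
  rows:
    - [50, [0, 0, 0], [0, 0, 0]]
    - [50, [0, 0, 0], [0, 0, 0]]
    - [50, [0, 0, 0], [0, 0, 0]]
    - [50, [0, 0, 0], [0, 0, 0]]
    - [50, [0, 0, 0], [0, 0, 0]]
    - [50, [0, 0, 0.1], [0, 0, 0]]
    - [50, [0, 0, 0.2], [0, 0, 0]]
    - [50, [0, 0, 0.33], [0, 0, 0]]
    - [50, [0, 0, 0.45], [0, 0, 0]]
    - [50, [0, 0, 0.5], [0, 0, 0]]
    - [50, [0, 0, 0.5], [0, 0, 0]]

```text
time: 6.55
tool_pos: [0.6378, 0.0454, 0.3527]
tool_rot: [0.004, 0.725, 0.689, 0.004]
contact_force: [-0.2, -0.8, 0.0]
gripper_width: 0.585
grasp_force: 0.0
```

Run:
```python
from h import *
np.set_printoptions(suppress=True,precision=4)
u=monitor.state();print(u['time'],u['tool_pos'],u['tool_rot'],u['gripper_width'],u['grasp_force'])
f=grab('side');P=pts(f);h=cv2.cvtColor(f['color'],cv2.COLOR_RGB2HSV)
d=np.hypot(P[...,0]-.635,P[...,1]-.045)
q=P[(d<.09)&(P[...,2]>.105)&(P[...,2]<.26)&(h[...,1]>90)&(h[...,2]>70)&(h[...,0]<25)];print(q[:,2].max())
for lo in np.arange(.1,.3,.03):
    k=q[(q[:,2]>lo)&(q[:,2]<lo+.03)]
    if len(k)>8:print(lo.round(2),len(k),(k[:,:2].min(0)+k[:,:2].max(0))/2,np.ptp(k[:,:2],axis=0))
# turner handle + rack geometry
for n in('side','top'):
    f=load(n);P=pts(f);h=cv2.cvtColor(f['color'],cv2.COLOR_RGB2HSV)
    m=(P[...,2]>.1)&(P[...,2]<.23)&(P[...,0]>.44)&(P[...,0]<.59)&(P[...,1]>.13)&(P[...,1]<.34)&(h[...,2]<70)
    k,lab,st,ce=cv2.connectedComponentsWithStats(m.astype(np.uint8))
    for i in range(1,k):
        if st[i,4]<40:continue
        q=P[lab==i];print(n,st[i],q.min(0),q.max(0))
        for lo in np.arange(.1,.21,.02):
            w=q[(q[:,2]>lo)&(q[:,2]<lo+.02)]
            if len(w)>5:print('  ',lo.round(2),len(w),w.mean(0),np.ptp(w[:,:2],axis=0))
```

```text
6.55 [0.6378 0.0454 0.3527] [0.0038 0.7252 0.6885 0.0036] 0.5854721268734902 0.0
0.23085719575538313
0.1 39 [0.6458 0.058 ] [0.0168 0.0146]
0.13 112 [0.6483 0.0582] [0.0174 0.0482]
0.16 195 [0.6504 0.0582] [0.0183 0.0517]
0.19 201 [0.6521 0.0594] [0.0192 0.0507]
0.22 58 [0.6521 0.0652] [0.0153 0.0357]
side [249 248  53  43 479] [0.4775 0.1927 0.1081] [0.5718 0.3005 0.207 ]
   0.1 7 [0.5604 0.2926 0.1109] [0.011  0.0069]
   0.12 63 [0.5499 0.2805 0.1327] [0.0404 0.0953]
   0.14 122 [0.5364 0.2548 0.1505] [0.0479 0.0948]
   0.16 142 [0.5163 0.25   0.1704] [0.0487 0.1028]
   0.18 112 [0.495  0.2676 0.1899] [0.0454 0.0987]
   0.2 33 [0.4853 0.2803 0.2028] [0.0127 0.0173]
top [248 245  16  28 206] [0.5091 0.1828 0.1079] [0.5808 0.2191 0.1896]
   0.1 11 [0.5754 0.1945 0.111 ] [0.0101 0.0363]
   0.12 47 [0.5682 0.2036 0.1319] [0.0255 0.0177]
   0.14 53 [0.5516 0.1993 0.1503] [0.0258 0.0187]
   0.16 61 [0.5288 0.1971 0.1713] [0.0365 0.016 ]
   0.18 34 [0.5167 0.1944 0.1838] [0.0138 0.0139]
top [214 251  12  34 269] [0.4796 0.2663 0.1059] [0.5652 0.299  0.2048]
   0.1 7 [0.5622 0.2803 0.111 ] [0.0054 0.025 ]
   0.12 36 [0.5548 0.2843 0.1345] [0.0158 0.0188]
   0.14 62 [0.5386 0.2827 0.1501] [0.03   0.0207]
   0.16 58 [0.5197 0.278  0.1699] [0.0289 0.0195]
   0.18 79 [0.4972 0.2746 0.1912] [0.0329 0.0179]
   0.2 27 [0.4869 0.2752 0.2023] [0.0134 0.0138]
```

The spatula stands in the jar, leaning slightly, with its top at 0.231. Now over to the turner's handle: its line runs at about 10° yaw, with the grip near (0.522, 0.280, 0.156).

Request:
arm_command:
  rows:
    - [50, [-0.38, 0.783, -0.1], [0, 0, -0.856]]
    - [50, [-0.38, 0.783, -0.1], [0, 0, -0.856]]
    - [50, [-0.38, 0.783, -0.1], [0, 0, -0.856]]
    - [50, [-0.38, 0.783, -0.1], [0, 0, -0.856]]
    - [50, [-0.38, 0.783, -0.1], [0, 0, -0.856]]
    - [50, [-0.38, 0.783, -0.1], [0, 0, -0.856]]
    - [50, [-0.38, 0.783, -0.1], [0, 0, -0.856]]
    - [50, [-0.38, 0.783, -0.1], [0, 0, -0.856]]
    - [50, [-0.38, 0.783, -0.1], [0, 0, -0.856]]
    - [50, [-0.38, 0.783, -0.1], [0, 0, -0.856]]
    - [50, [-0.38, 0.783, -0.1], [0, 0, -0.856]]
    - [50, [-0.38, 0.783, -0.1], [0, 0, -0.856]]

```text
time: 7.6
tool_pos: [0.5209, 0.2801, 0.3126]
tool_rot: [0.001, 0.996, 0.086, -0.002]
contact_force: [0.4, 0.3, 0.1]
gripper_width: 0.588
grasp_force: 0.0
```

Request:
arm_command:
  rows:
    - [50, [0, 0, 0], [0, 0, 0]]
    - [50, [0, 0, 0], [0, 0, 0]]
    - [50, [0, 0, 0], [0, 0, 0]]

```text
time: 7.85
tool_pos: [0.5217, 0.2802, 0.3149]
tool_rot: [0.0, 0.996, 0.088, -0.001]
contact_force: [1.0, 0.6, 0.1]
gripper_width: 0.587
grasp_force: 0.0
```

Run:
```python
from h import *
u=monitor.state();print(u['time'],u['tool_pos'],u['tool_rot'],u['joint_pos'],u['gripper_width'])
f=grab('side');save('side4.png',cv2.resize(f['color'][170:330,190:350],(600,600),interpolation=cv2.INTER_CUBIC))
```

```text
7.85 [0.52171149 0.28015918 0.31494616] [ 1.71936556e-04  9.96143133e-01  8.77401837e-02 -6.98904293e-04] [ 3.67150875e-01 -5.99906725e-02  1.58744982e+00  5.48559362e-05
  1.61557195e+00  1.76224327e+00] 0.5873697005596903
```

View pics/side4.png

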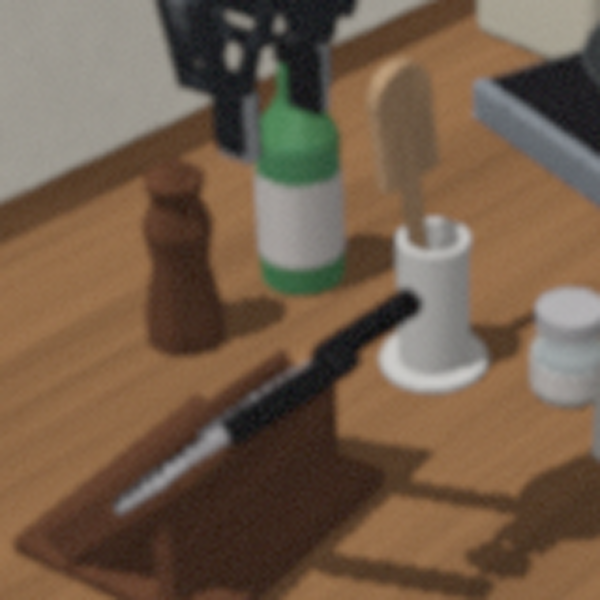

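The spatula stands in the jar's mouth (crop (420,235)). The gripper hovers over the turner handle, which runs from (225,435) to (350,355). Descend and grip.

Request:
arm_command:
  rows:
    - [50, [0, 0, -0.12], [0, 0, 0]]
    - [50, [0, 0, -0.25], [0, 0, 0]]
    - [50, [0, 0, -0.38], [0, 0, 0]]
    - [50, [0, 0, -0.5], [0, 0, 0]]
    - [50, [0, 0, -0.57], [0, 0, 0]]
    - [50, [0, 0, -0.593], [0, 0, 0]]
    - [50, [0, 0, -0.593], [0, 0, 0]]
    - [0, [0, 0, -0.593], [0, 0, 0]]
    - [0, [0, 0, -0.593], [0, 0, 0]]
    - [0, [0, 0, -0.593], [0, 0, 0]]
    - [0, [0, 0, -0.593], [0, 0, 0]]
    - [0, [0, 0, -0.593], [0, 0, 0]]

```text
time: 8.9
tool_pos: [0.5235, 0.2809, 0.1411]
tool_rot: [-0.001, 0.996, 0.087, 0.002]
contact_force: [-1.5, 0.4, 6.6]
gripper_width: 0.202
grasp_force: 59.0
```

Request:
arm_command:
  rows:
    - [0, [0, 0, 0], [0, 0, 0]]
    - [0, [0, 0, 0], [0, 0, 0]]
    - [0, [0, 0, 0], [0, 0, 0]]

```text
time: 9.15
tool_pos: [0.5235, 0.2809, 0.1411]
tool_rot: [-0.001, 0.996, 0.087, 0.002]
contact_force: [-0.6, 0.2, 6.3]
gripper_width: 0.198
grasp_force: 59.0
```

```bash
python3 -c "
from h import *
u=monitor.state();print(u['time'],u['tool_pos'],u['tool_rot'],u['gripper_width']*85.4,u['grasp_force'],u['contact_force'],u['ft_torque'])"
```

```text
9.15 [0.52352455 0.2809351  0.1410805 ] [-6.26587117e-04  9.96215415e-01  8.68856715e-02  2.30971978e-03] 16.93169899337328 58.98357152938843 [-0.58420357  0.235364    6.30025212] [-0.1484923   0.01567028 -0.14885001]
```

Request:
arm_command:
  rows:
    - [0, [-0.023, -0.004, 0.024], [0, 0, 0]]
    - [0, [-0.058, -0.01, 0.059], [0, 0, 0]]
    - [0, [-0.104, -0.018, 0.106], [0, 0, 0]]
    - [0, [-0.162, -0.029, 0.165], [0, 0, 0]]
    - [0, [-0.22, -0.039, 0.224], [0, 0, 0]]
    - [0, [-0.278, -0.049, 0.283], [0, 0, 0]]
    - [0, [-0.29, -0.051, 0.38], [0, 0, 0]]
    - [0, [-0.29, -0.051, 0.48], [0, 0, 0]]
    - [0, [-0.29, -0.051, 0.56], [0, 0, 0]]
    - [0, [-0.29, -0.051, 0.6], [0, 0, 0]]
    - [0, [-0.29, -0.051, 0.6], [0, 0, 0]]
    - [0, [-0.29, -0.051, 0.6], [0, 0, 0]]

```text
time: 10.15
tool_pos: [0.4348, 0.265, 0.3176]
tool_rot: [-0.0, 0.996, 0.087, -0.0]
contact_force: [-0.8, 0.2, -3.1]
gripper_width: 0.199
grasp_force: 59.0
```

Run:
```python
from h import *
np.set_printoptions(suppress=True,precision=4)
u=monitor.state();print(u['time'],u['tool_pos'],u['tool_rot'],u['joint_pos'],u['gripper_width'],u['grasp_force'],u['contact_force'])
for n in('side','top'):
    f=grab(n);P=pts(f);c=u['tool_pos']
    m=(P[...,2]>.19)&(P[...,2]<.42)&(np.hypot(P[...,0]-c[0],P[...,1]-c[1])<.22)
    print(n,m.sum())
a=cv2.resize(load('side')['color'][120:340,180:420],(436,400));b=cv2.resize(load('top')['color'][180:360,150:390],(533,400))[:,:360]
save('pair5.png',np.hstack([a,b]))
```

```text
10.15 [0.4348 0.265  0.3176] [-0.      0.9962  0.087  -0.0001] [ 0.401  -0.2642  1.7645  0.0001  1.6414  1.7976] 0.19903032605423754 59.02468264102936 [-0.7577  0.2013 -3.1223]
side 2029
top 906
```

View pics/pair5.png

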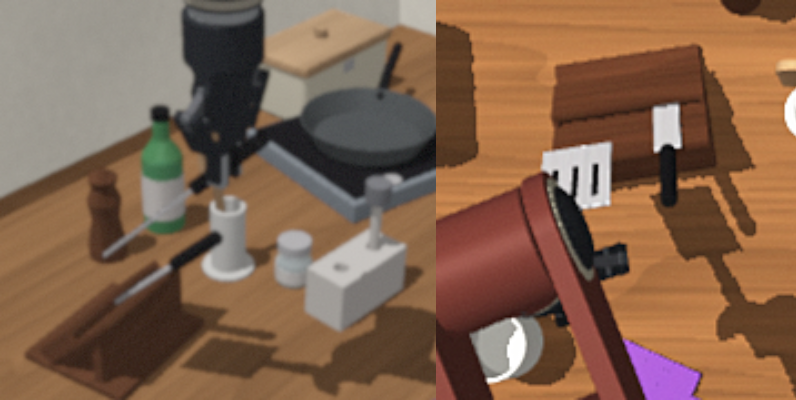

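The turner is free of the rack and still slanted at 45° (left panel (160,215); right panel blade (580,175)). The palette knife stays in its slot. I'll level it here first, so the blade passes well above the spatula.

Request:
arm_command:
  rows:
    - [0, [0.03, 0, 0.02], [0.009, -0.049, 0]]
    - [0, [0.06, 0, 0.03], [0.017, -0.098, 0]]
    - [0, [0.09, 0, 0.04], [0.03, -0.17, 0]]
    - [0, [0.12, 0, 0.05], [0.042, -0.24, 0]]
    - [0, [0.15, 0, 0.06], [0.055, -0.31, 0]]
    - [0, [0.18, 0, 0.07], [0.068, -0.38, 0]]
    - [0, [0.2, 0, 0.08], [0.078, -0.44, 0]]
    - [0, [0.2, 0, 0.08], [0.085, -0.48, 0]]
    - [0, [0.2, 0, 0.08], [0.087, -0.492, 0]]
    - [0, [0.2, 0, 0.08], [0.087, -0.492, 0]]
    - [0, [0.2, 0, 0.08], [0.087, -0.492, 0]]
    - [0, [0.2, 0, 0.08], [0.087, -0.492, 0]]

```text
time: 11.25
tool_pos: [0.4952, 0.265, 0.3419]
tool_rot: [-0.033, 0.921, 0.08, 0.38]
contact_force: [0.2, -0.4, -1.6]
gripper_width: 0.197
grasp_force: 59.0
```

```bash
cat > meas.py <<'E'
from h import *
np.set_printoptions(suppress=True,precision=4)
from scipy.spatial.transform import Rotation as Ro
u=monitor.state();R=Ro.from_quat(np.roll(u['tool_rot'],-1)).as_matrix()
print(u['time'],u['tool_pos'],u['joint_pos'],u['gripper_width'],u['grasp_force']);print('tool z',R[:,2],'y',R[:,1])
G=u['tool_pos']-.019*R[:,2];f=np.r_[R[:2,2],0];f/=np.linalg.norm(f);B=G+.14*f;print('expect blade',B)
for n in('side','top'):
    F=grab(n);P=pts(F);h=cv2.cvtColor(F['color'],cv2.COLOR_RGB2HSV)
    m=(np.linalg.norm(P-B,axis=-1)<.075)&(abs(P[...,2]-B[2])<.05)
    q=P[m];print(n,len(q))
    if len(q)>30:
        c=q.mean(0);_,_,V=np.linalg.svd(q-c,full_matrices=False);nn=V[2]*np.sign(V[2,2]);r=cv2.minAreaRect(q[:,:2].astype(np.float32)*1000)
        print(c,'normal',nn,'pitch deg',np.degrees(np.arcsin(nn@f)),'roll',np.degrees(np.arcsin(nn@np.cross([0,0,1],f))),r, 'z',q[:,2].min(),q[:,2].max())
E
python3 meas.py
```

```text
11.25 [0.4952 0.265  0.3419] [ 0.4572 -0.608   2.1011 -0.2537  0.9011  1.9338] 0.19657748709934686 59.020071029663086
tool z [ 0.695   0.1226 -0.7085] y [ 0.1733 -0.9849 -0.0004]
expect blade [0.6199 0.287  0.3553]
side 1009
[0.6142 0.2923 0.354 ] normal [0.0095 0.0009 1.    ] pitch deg 0.5462833165892338 roll -0.046809249144449755 ((609.03662109375, 288.7834167480469), (128.03497314453125, 72.7093505859375), 10.568466186523438) z 0.34808669503786555 0.35762142906167005
top 1875
[0.6175 0.2861 0.3531] normal [ 0.014  -0.0017  0.9999] pitch deg 0.7744749711005964 roll -0.23283112857627156 ((608.9614868164062, 284.7043762207031), (126.95758056640625, 70.44046783447266), 9.819286346435547) z 0.3470970014887474 0.36026934062590715
```

Level within 0.8° in both views, and the blade centre is where expected. Carrying it to the pan.

Request:
arm_command:
  rows:
    - [0, [0.01, -0.05, 0], [0, 0, -0.012]]
    - [0, [0.028, -0.15, 0], [0, 0, -0.036]]
    - [0, [0.047, -0.25, 0], [0, 0, -0.06]]
    - [0, [0.067, -0.35, 0], [0, 0, -0.085]]
    - [0, [0.085, -0.45, 0], [0, 0, -0.11]]
    - [0, [0.105, -0.55, 0], [0, 0, -0.135]]
    - [0, [0.123, -0.65, 0], [0, 0, -0.16]]
    - [0, [0.142, -0.75, 0], [0, 0, -0.185]]
    - [0, [0.158, -0.83, 0], [0, 0, -0.205]]
    - [0, [0.17, -0.89, 0], [0, 0, -0.222]]
    - [0, [0.17, -0.89, 0], [0, 0, -0.222]]

```text
time: 12.27
tool_pos: [0.5465, -0.0049, 0.3425]
tool_rot: [0.034, 0.92, -0.083, 0.381]
contact_force: [-0.5, 0.2, -1.9]
gripper_width: 0.2
grasp_force: 59.2
```

Request:
arm_command:
  rows:
    - [0, [0.01, -0.05, 0], [0, 0, -0.012]]
    - [0, [0.028, -0.15, 0], [0, 0, -0.036]]
    - [0, [0.047, -0.25, 0], [0, 0, -0.06]]
    - [0, [0.067, -0.35, 0], [0, 0, -0.085]]
    - [0, [0.085, -0.45, 0], [0, 0, -0.11]]
    - [0, [0.105, -0.55, 0], [0, 0, -0.135]]
    - [0, [0.123, -0.65, 0], [0, 0, -0.16]]
    - [0, [0.142, -0.75, 0], [0, 0, -0.185]]
    - [0, [0.158, -0.83, 0], [0, 0, -0.205]]
    - [0, [0.173, -0.887, 0], [0, 0, -0.222]]
    - [0, [0.173, -0.887, 0], [0, 0, -0.222]]
    - [0, [0.173, -0.887, 0], [0, 0, -0.222]]

```text
time: 13.27
tool_pos: [0.5982, -0.268, 0.3417]
tool_rot: [0.098, 0.893, -0.239, 0.369]
contact_force: [0.2, -0.0, -2.3]
gripper_width: 0.198
grasp_force: 59.3
```

Request:
arm_command:
  rows:
    - [0, [0, 0, -0.05], [0, 0, 0]]
    - [0, [0, 0, -0.15], [0, 0, 0]]
    - [0, [0, 0, -0.25], [0, 0, 0]]
    - [0, [0, 0, -0.35], [0, 0, 0]]
    - [0, [0, 0, -0.42], [0, 0, 0]]
    - [0, [0, 0, -0.47], [0, 0, 0]]
    - [0, [0, 0, -0.49], [0, 0, 0]]
    - [0, [0, 0, -0.49], [0, 0, 0]]
    - [0, [0, 0, -0.49], [0, 0, 0]]
    - [0, [0, 0, -0.49], [0, 0, 0]]

```text
time: 14.1
tool_pos: [0.5989, -0.2682, 0.1977]
tool_rot: [0.099, 0.892, -0.238, 0.371]
contact_force: [-0.1, 0.4, -1.6]
gripper_width: 0.199
grasp_force: 59.3
```

```bash
python3 meas.py
python3 - <<'E'
from h import *
a=cv2.resize(load('side')['color'][90:340,180:460],(448,400));b=cv2.resize(load('top')['color'][130:330,320:560],(352,293));b=np.vstack([b,np.zeros((107,352,3),np.uint8)])
save('pair6.png',np.hstack([a,b]))
E
```

```text
14.1 [ 0.5989 -0.2682  0.1977] [-0.5398 -0.2574  2.0995  0.0263  0.5112  1.536 ] 0.19873768926797727 59.2649906873703
tool z [ 0.615  -0.3535 -0.7049] y [-0.4989 -0.8667 -0.0006]
expect blade [ 0.7086 -0.3312  0.2111]
side 372
[ 0.7082 -0.325   0.2102] normal [ 0.0052 -0.0036  1.    ] pitch deg 0.36178435593419794 roll -0.03242662105712147 ((703.752197265625, -323.0643310546875), (70.84073638916016, 123.47677612304688), 60.61682891845703) z 0.20485930291996796 0.21452167094072194
top 1363
[ 0.7058 -0.3301  0.2092] normal [ 0.0093 -0.0112  0.9999] pitch deg 0.7826184706326729 roll -0.29131491936763826 ((699.0198364257812, -326.396484375), (70.7543716430664, 127.407958984375), 60.207763671875) z 0.20080757857340395 0.21747651474939544
```

View pics/pair6.png

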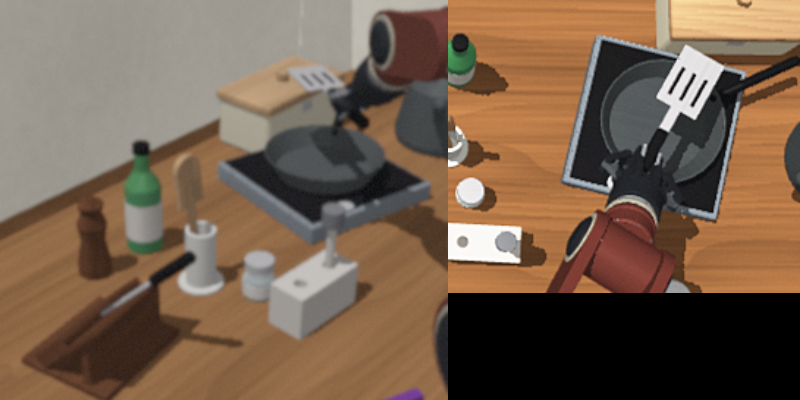

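The blade lies level over the pan (right panel (690,85)), and the spatula stands in the jar (left panel (190,200)). Both views put the blade about 5 mm too far in x, so I'll trim that and settle.

Request:
arm_command:
  rows:
    - [0, [-0.008, 0, 0], [0, 0, 0]]
    - [0, [-0.016, 0, 0], [0, 0, 0]]
    - [0, [-0.016, 0, 0], [0, 0, 0]]
    - [0, [-0.016, 0, 0], [0, 0, 0]]
    - [0, [-0.016, 0, 0], [0, 0, 0]]
    - [0, [-0.016, 0, 0], [0, 0, 0]]
    - [0, [-0.016, 0, 0], [0, 0, 0]]
    - [0, [-0.016, 0, 0], [0, 0, 0]]

```text
time: 14.87
tool_pos: [0.593, -0.2681, 0.1949]
tool_rot: [0.099, 0.893, -0.239, 0.369]
contact_force: [0.2, -0.2, -1.5]
gripper_width: 0.199
grasp_force: 59.2
```

```bash
python3 meas.py; python3 -c "
from h import *
print(manip.job_done())"
```

```text
14.8667 [ 0.593  -0.2681  0.1949] [-0.546  -0.2682  2.1117  0.034   0.5137  1.5254] 0.19867485359862774 59.23374116420746
tool z [ 0.6124 -0.3526 -0.7076] y [-0.4995 -0.8663 -0.0006]
expect blade [ 0.7027 -0.3313  0.2084]
side 377
[ 0.7029 -0.325   0.2068] normal [ 0.0092 -0.0086  0.9999] pitch deg 0.704503807630408 roll -0.16568586133815927 ((699.9531860351562, -324.04425048828125), (71.68952941894531, 120.60294342041016), 60.31460952758789) z 0.20130650682837511 0.2115967570456109
top 1354
[ 0.6998 -0.3299  0.2059] normal [ 0.0124 -0.012   0.9999] pitch deg 0.9589022867031765 roll -0.24157725269192842 ((692.9989624023438, -326.1224365234375), (70.37100219726562, 126.84688568115234), 60.013954162597656) z 0.1983351948488384 0.21436802604505556
the job is handed in; nothing more can be done
None
```

I handed the job in at about 15 s: the spatula stands handle-down in the narrow jar, released, and the turner is still held with its blade within 1° of level, centred over the pan to within a few millimetres and about 13 cm above the rim.

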